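# Unlatch the date canister and slide its lid onto the tray

## Task

Open the date canister for the guests: press the snap tab beside it fully down so that the catch frees the lid, then push the lid off the canister and along until it lies flat and entirely on the footed aluminium tray. The lid is only to be pushed, never lifted, and the coffee pot, the cups and the organiser are to be left where they stand.

Things in the scene. Friction and masses are not known exactly. Their poses are not given: they have to be found in the camera images.
- canister: Fixed serving station: round steel canister, 96 mm diameter, with a square top plate, slide rails and, straight on in its +y, a footed aluminium tray fixed to it. Origin: on the ledge, under the canister's centre. z up; +y is the direction in which the lid slides off onto the tray
- seat (a point): Centre of the canister's flat top, the lid's seat, 90 mm above the origin; it spans canister x -52..52, y -52..46 mm. Rails along both sides rise to z = 103 mm; their lips (40 to 52 mm from the centre line) overhang the lid's edge with 2 mm clearance, so the lid can only slide in +y. A back stop, z to 98 mm, is at y = -46.5 mm
- tray (a point): Centre of the tray's surface, at canister y = 106, z = 87 mm, 3 mm below the seat. The surface spans y 54..158 mm; side rims 52 mm from the centre line, up to z = 93 mm; end rim at y = 158 mm, up to z = 97 mm. A steel catch (30 mm wide, z to 98 mm) at y = 47..53 mm blocks the lid until the tab is pressed; then it lies below the tray's surface
- tab (a joint): travel of the snap tab, m: 0 = up (lid locked), 0.012 = fully down against its stop (lid free; the catch clears the lid from about 0.009). It slides straight down, takes about 4 N to move and stays where it is left
- tab_top (a point): centre of the top face of the tab's square steel press pad (24 x 24 mm), which sticks up out of a small steel housing outside the rail on the canister's -x side, at the canister's x = -71.5, y = 49 mm; pad top at z = 116 mm when up, 104 mm when fully down. The housing's top is at z = 94 mm
- lid: round polished steel lid, loose, slides easily, 90 mm diameter, 8 mm thick, about 0.2 kg, with a round steel knob standing at its centre. Origin: centre of its underside, z up. At the start it lies on the seat with its centre within 2 mm of the canister's axis; against the tray's end rim its centre is at the canister's y = 113 mm, and it is wholly on the tray from y = 99 mm
- lid_knob (a point): middle of the lid's knob, half-way up it: knob 20 mm diameter and 26 mm high, from 8 to 34 mm above the lid's underside (this point is 21 mm above it)
- dallah: loose matte grey coffee pot with spout and handle, 188 mm high, 104 mm across the belly, spout and handle reaching 82 mm from its axis; stands on the ledge on the canister's -y side; origin at the centre of its foot; a bystander
- cup0: loose green glass cup, 54 mm diameter, 55 mm high, origin at the centre of its foot; a bystander on the canister's +x side
- cup1: loose green glass cup, 54 mm diameter, 55 mm high, origin at the centre of its foot; a bystander on the tray's +x side
- organiser: loose flat silicone lid organiser, 100 x 70 x 10 mm, with a steel spring clip on one edge (to 18 mm high), lying on the ledge beyond the tray's end; origin at the centre of its underside; a bystander
There are look-alikes about, which are no part of the job. Several things have the shape of the lid; the one meant has the colours described above.

How it is judged:
On the way, in this order (a step that is already met when the one before it is completed fails the run):
1. the snap tab is pressed down (at least 10 of its 12 mm) with the lid still on its seat (value of joint tab above 0.01 m and y of lid in the frame of canister below 0.01 m), for 0.1 s.
2. the lid has been pushed off the canister onto the tray (y of lid in the frame of canister above 0.096 m and z of lid in the frame of canister below 0.0885 m), for 0.1 s.
At the end, for the whole second after the job is handed in: The tab is still down (over 9 mm) and the lid lies at rest, flat (within 0.05 rad) on the tray surface, its centre 96 to 117 mm along the canister's +y and within 12 mm of the centre line (all of step 2 and value of joint tab above 0.009 m and y of lid in the frame of canister below 0.117 m and x of lid in the frame of canister between -0.012 and 0.012 m and z of lid in the frame of canister above 0.0845 m and angle between lid's own z axis and vertical below 0.05 rad and linear speed of lid below 0.01 m/s); the robot touches nothing.
It fails at once if the lid is lifted (more than 10 mm above its seat) or tipped up (over 0.3 rad) (height (world z) of lid above 0.1 m or angle between lid's own z axis and vertical above 0.3 rad).
It fails at once if the lid is forced past the catch without the tab pressed (y of lid in the frame of canister above 0.012 m and value of joint tab below 0.007 m).
It fails at once if the coffee pot, a cup or the organiser is pushed more than 15 mm from its place (distance of any of dallah, cup0, cup1, organiser from where it was at the start of the episode above 0.015 m).
It fails at once if the coffee pot or a cup is tipped (angle between any of dallah, cup0, cup1's own z axis and vertical above 0.3 rad).
It also fails if it takes over 38 s, if anything falls off the work surface, if the arm or the gripper's body presses on something with over 40 N, if the wrist force passes 120 N, or if a joint passes its speed limit or range.

## Robot

A 6-joint arm with a two-finger parallel gripper is mounted at the origin on the work surface. World frame = base frame: x ahead of the robot, y to its left, z up, the work surface at z = 0. Lengths are in m, angles in rad, forces in N, time in s.
With the tool pointing down it reaches from about 0.425 to 0.95 m from the base axis. Payload 3.5 kg.
Tool frame: the origin (TCP) lies on the centre line of the jaws, within the pads' length; the fingertips stand 14 mm ahead of it and the grasp point (between the pads) lies 5 mm behind it (tips_ahead is the distance from the TCP to the fingertips, in m); y points along the fingers, z is the direction in which the jaws open and shut, and the axes are right-handed (so a half turn about y gives the same grasp; the last joint's range is limited). The gripper opens to 85 mm and grips with 20 to 120 N. Pads are 22 mm wide; open, the fingers measure 114 mm over their backs; the gripper's body (76 mm by 85 mm) begins 54 mm behind the grasp point. The pads swing forward as they close: fully open they stand 13 mm farther back than shut.
Start: joints at [1.194, 0.286, 1.577, -0, 1.279, -0.15], TCP at [0.152, 0.658, 0.245] pointing down, gripper open.
Joint ranges: [-2.77, 2.77], [-0.9, 2.22], [0.21, 2.48], [-1.53, 4.67], [0.24, 2.81], [-2.84, 2.84]. Speed limits (rad/s): [2.79, 2.79, 3.14, 3.14, 3.14, 3.14].

## Interface

Orientations are given as a unit quaternion [x, y, z, w].
In Python, from plant import get_state, read_camera, sign_off, tips_ahead gives the robot as it stands.
- The arm moves only by the tool send_rows, never from a script. Its argument "plan" is a list of rows, each a list of 2 entries, a list of its own where there are three numbers: the shift along the tool's x, y, z in units of 12 cm (1.0 is 12 cm), then the turn, a rotation vector about the tool's x, y, z in units of 360 degrees (1.0 is 360 degrees). In form: [[[tx, ty, tz], [rx, ry, rz]], ...]. A call has 1 to 12 rows; each row shifts and turns the commanded pose from where the row before left it, along the tool's axes as they then stand; what a row does not reach is not made up. A row lasts 1/10 s, in which the tool goes at most 50 mm and 8.59 degrees, less where a joint would pass 70% of its speed; a pose out of reach is approached as far as the arm can. A call with a number of a shift or a turn outside -1 to 1 is refused whole. A call with a gripper value outside its range is refused whole. "gripper" is the closure, from 0 (fully open) to 1 (shut), set as the call begins (left out, the last holds). The fingers move at their own pace and stop on an object; "grip_force" is the grip in N (left out, the last holds). Time passes only in rows, so rows that do not move let the fingers close. It gives the time, the measured TCP pose, the force and the opening at its end, in the units of the state.
- get_state(): the state, without advancing time (a new reading comes with each control period).
- read_camera(name): name is "side" or "top"; returns a dict with "img" (400x640x3 uint8, blue, green, red), "fx", "fy", "cx", "cy" (pixels), "D" ([k1, k2, p1, p2, k3] as OpenCV has them; the pictures are not rectified), "world_from_camera" (4x4, takes a point from camera to world coordinates). Camera axes: x right, y down, z forward; pixel columns grow to the right and rows downward; lengths in m; the calibration is good to about 2 mm. A picture is of the moment at which its call begins. There is no depth.
- sign_off(): hands the job in, once; it reports no verdict.
The state is a dict: "time": time; "qpos": joint angles; "dq": joint speeds; "joint_efforts": joint torques, N m; "eef_pos": TCP position; "tcp_rot": TCP orientation; "contact_force": force on the tool from outside, world axes, zero at the start; "wrist_torque": the same for the moment, N m; "opening": opening from 0.0 (shut) to 1.0 (fully open).
Only numpy, scipy, OpenCV 4.12 (cv2) and the standard library are available. Lean on these libraries where they do the work, as an engineer would, in place of code of your own. Each camera call takes 0.05 s, during which the arm holds its last target. There are 200 camera calls.

## Working session

There is one attempt and no reset: what is moved stays moved. The work goes in short steps, Python scripts to look and compute and a tool call to move; the robot and the scene stay as the last step left them, time stands still between calls to the robot, and variables do not carry over. Pictures are saved under pics/ and viewed, about 8 in all and at most 12, crops included, and the job is handed in when it is done.

Besides the shell and the picture viewer there is one more tool, called after "Request:" by a JSON object that holds its "method" and its "body". send_rows: Moves the arm, as the interface text tells. Its arguments: {"type":"object","properties":{"plan":{"type":"array"},"gripper":{"type":"number"},"grip_force":{"type":"number"}},"required":["plan"]}

```bash
mkdir -p pics; ls; python3 - <<'E'
from plant import *
import cv2,numpy as np
s=get_state();print(s); print(tips_ahead)
for n in("side","top"):
    c=read_camera(n);cv2.imwrite(f"pics/{n}0.png",c["img"]);print(n,c["fx"],c["fy"],c["cx"],c["cy"],c["D"]);print(np.round(c["world_from_camera"],4))
E
```

```text
pics
{'time': 0.0, 'qpos': array([ 1.19399104e+00,  2.87188264e-01,  1.57818775e+00, -1.66243314e-05,
        1.27859621e+00, -1.50016521e-01]), 'dq': array([ 1.95230133e-04,  9.98088913e-05, -7.39247936e-04,  4.10632389e-04,
       -4.66905627e-05,  1.39649526e-03]), 'joint_efforts': array([ 5.87079248e-04, -4.05975258e+01, -2.92629164e+01, -4.85773307e-05,
        5.71075172e-03, -1.19405124e-05]), 'eef_pos': array([0.15152539, 0.65712787, 0.24392625]), 'tcp_rot': array([ 0.703379  , -0.08022209,  0.07979485, -0.7017515 ]), 'contact_force': array([-0.23483185,  0.57348813, -0.85586101]), 'wrist_torque': array([-0.02868466, -0.02015609, -0.04265304]), 'opening': 1.0014791527580245}
0.014
side 505.4525941021593 505.4525941021593 319.9001370802204 197.9590870459409 [-0.03550956  0.          0.          0.          0.        ]
[[-0.9871 -0.1342  0.0876  0.4764]
 [-0.1594  0.7665 -0.6221  0.6256]
 [ 0.0164 -0.628  -0.778   0.882 ]
 [ 0.      0.      0.      1.    ]]
top 512.4905711497393 512.4905711497393 320.7275847722311 203.91387316762214 [0.03988536 0.         0.         0.         0.        ]
[[ 0.0233 -0.9925  0.1197  0.4112]
 [-0.9994 -0.026  -0.021  -0.0044]
 [ 0.024  -0.1192 -0.9926  1.3446]
 [ 0.      0.      0.      1.    ]]
```

View pics/side0.png

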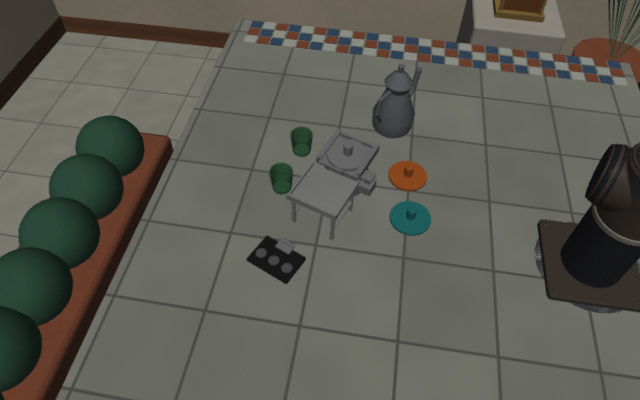

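View pics/top0.png

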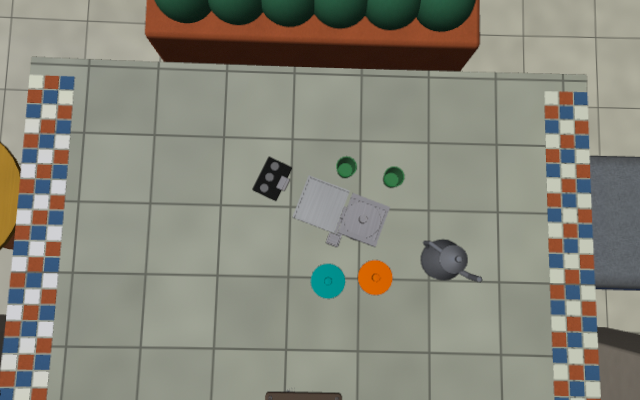

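The look-alikes are orange (top 376,278; side 408,176) and teal (top 328,281; side 411,218). The lid meant is the grey steel one on the canister (top 363,219; side 348,152): it is polished steel, sits on the seat between rails, with the tray beside it. I'll confirm that in one enlarged crop of both views.

```bash
python3 - <<'E'
import cv2,numpy as np
a=cv2.imread("pics/top0.png")[165:260,280:400];b=cv2.imread("pics/side0.png")[125:245,280:385]
a=cv2.resize(a,None,fx=3.3,fy=3.3,interpolation=cv2.INTER_CUBIC);b=cv2.resize(b,None,fx=3.5,fy=3.5,interpolation=cv2.INTER_CUBIC)
o=np.zeros((430,780,3),np.uint8);o[:a.shape[0],:a.shape[1]]=a;o[:b.shape[0],400:400+b.shape[1]]=b
cv2.imwrite("pics/crop1.png",cv2.convertScaleAbs(o,alpha=1.5))
E
```

```text
(no output)
```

View pics/crop1.png

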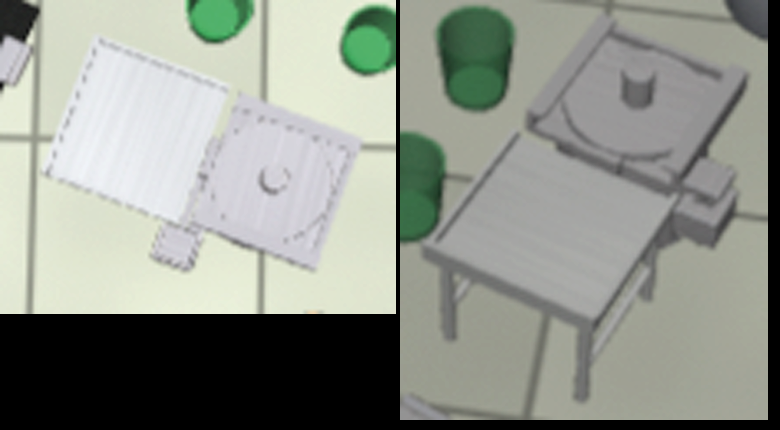

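The crop confirms the steel lid with its knob under the rails. Top view: knob top (362.7,218.6), tab pad (334,237.7). Side view: knob top (348,145.6), pad (369,176.4), tray end corners (287.7,195.9) and (335.7,217). Next I triangulate these.

```bash
cat > h.py <<'E'
import cv2,numpy as np
from plant import *
def ray(c,p):
    K=np.array([[c["fx"],0,c["cx"]],[0,c["fy"],c["cy"]],[0,0,1]])
    u=cv2.undistortPoints(np.array([[p]],float),K,np.array(c["D"],float))[0,0]
    T=np.array(c["world_from_camera"]);d=T[:3,:3]@[u[0],u[1],1];return T[:3,3],d/np.linalg.norm(d)
def onz(c,p,z):
    o,d=ray(c,p);return o+d*(z-o[2])/d[2]
def tri(c1,p1,c2,p2):
    o1,d1=ray(c1,p1);o2,d2=ray(c2,p2)
    t=np.linalg.lstsq(np.c_[d1,-d2],o2-o1,rcond=None)[0]
    a,b=o1+d1*t[0],o2+d2*t[1];return (a+b)/2,np.linalg.norm(a-b)
E
python3 - <<'E'
from h import *
t=read_camera("top");s=read_camera("side");np.set_printoptions(precision=4,suppress=True)
P={'knobtop':((362.7,218.6),(348,145.6),.124),'pad':((333.9,237.7),(369.1,176.4),.116),
'endR':((309.4,176.5),(287.7,195.9),.097),'endL':((293.6,217.7),(335.7,217),.097),'backR':((389.1,206.8),(338.6,130.1),.103),'backL':((375.8,246.8),(378.6,145),.103)}
for k,(a,b,z) in P.items(): print(k,*tri(t,a,s,b),onz(t,a,z),onz(s,b,z))
E=[(onz(t,P[k][0],P[k][2])+onz(s,P[k][1],P[k][2]))/2 for k in P]
kn,pad,eR,eL,bR,bL=E
d=(eR+eL-bR-bL)[:2]; th=np.arctan2(d[1],d[0]);print('ydir deg',np.degrees(th), 'len',np.linalg.norm(d)/2,'wid',np.linalg.norm((eR-eL)[:2]),np.linalg.norm((bR-bL)[:2]))
y=np.array([np.cos(th),np.sin(th)]);x=np.array([y[1],-y[0]])
for k,e in zip(P,E): v=e[:2]-kn[:2]; print(k,v@x,v@y)
print(x,y)
# dallah, cups
for n,a,z in(('dallah lid',(459,259),.188),('cup0',(393,174),.055),('cup1',(347,164),.055),('organ',(272,178),.01)): v=onz(t,a,z)[:2];print(n,v,(v-kn[:2])@x,(v-kn[:2])@y)
E
```

```text
knobtop [ 0.5259 -0.1317  0.1229] 0.00033134745822068656 [ 0.5257 -0.1316  0.124 ] [ 0.526  -0.1307  0.124 ]
pad [ 0.4763 -0.0639  0.1113] 0.005426822595444936 [ 0.4787 -0.0639  0.116 ] [ 0.4736 -0.0594  0.116 ]
endR [ 0.6303 -0.0013  0.0906] 0.0001540785038726079 [ 0.6291 -0.0013  0.097 ] [0.6291 0.0038 0.097 ]
endL [0.5271 0.0348 0.0907] 0.0007855594269967071 [0.5261 0.0346 0.097 ] [0.5271 0.0395 0.097 ]
backR [ 0.5564 -0.1982  0.1012] 0.004200337078152557 [ 0.5583 -0.198   0.103 ] [ 0.5541 -0.196   0.103 ]
backL [ 0.461  -0.1667  0.1014] 0.002065122184519831 [ 0.46   -0.1664  0.103 ] [ 0.4621 -0.1652  0.103 ]
ydir deg 70.95576023353605 len 0.2121917213156323 wid 0.10857742538428153 0.10013935196719606
knobtop 0.0 0.0
pad -0.06968073602389321 0.04948048817527086
endR 0.054383554305684347 0.15883762599050227
endL -0.05419323014655228 0.1592106958120784
backR 0.050158941822631024 -0.05239917838672676
backL -0.04996861766349909 -0.05393594244195721
[ 0.9453 -0.3263] [0.3263 0.9453]
dallah lid [ 0.434  -0.3431] -0.01765513111588738 -0.23036885733183607
cup0 [ 0.6487 -0.2149] 0.14346161839502863 -0.03906352531709365
cup1 [ 0.6715 -0.0966] 0.12638982507986055 0.08016794313198561
organ [0.6375 0.0972] 0.031065927265528745 0.25227880771022304
```

```bash
cat > rel.py <<'E'
import sys
from h import *
from scipy.spatial.transform import Rotation as R
O=np.array([.526,-.131]);th=np.radians(71);Y=np.array([np.cos(th),np.sin(th)]);X=np.array([Y[1],-Y[0]])
# usage: rel.py x y z(tip, m) in canister frame: shift in tool units (/0.12), with turn left to pointing down with tool x along +-Y
s=get_state();r=R.from_quat(s["tcp_rot"]);p=s["eef_pos"];M=r.as_matrix()
np.set_printoptions(precision=4,suppress=True)
print("t",s["time"],"q",s["qpos"],"F",s["contact_force"],"open",s["opening"])
v=p[:2]-O;print("tip canister",v@X,v@Y,p[2]-.014,"tcp",p,"\ntool axes\n",M)
for sg in(1,-1):
    x=np.r_[sg*Y,0];y=np.array([0,0,-1.]);G=np.c_[x,y,np.cross(x,y)]
    print("turn",sg,R.from_matrix(M.T@G).as_rotvec()/2/np.pi)
if len(sys.argv)>3:
    a=list(map(float,sys.argv[1:]));g=np.r_[O+X*a[0]+Y*a[1],a[2]+.014]
    print("shift now",M.T@(g-p)/.12,"dist",np.linalg.norm(g-p))
E
python3 rel.py -.0715 .049 .15
```

```text
t 0.2 q [ 1.194   0.2869  1.5776  0.      1.2786 -0.15  ] F [0.0142 0.1362 0.2071] open 0.9994866925282704
tip canister -0.6106686572271725 0.6235181692271058 0.23043892348407113 tcp [0.1516 0.6574 0.2444] 
tool axes
 [[ 0.9744 -0.0006  0.2248]
 [-0.2248 -0.0014  0.9744]
 [-0.0002 -1.     -0.0015]]
turn 1 [ 0.0002 -0.2333 -0.0002]
turn -1 [0.0002 0.2667 0.0002]
shift now [ 3.9675  0.677  -5.2306] dist 0.791987618665528
```

Request:
{"method": "send_rows", "body": {"plan": [[[0.3,0,-0.193],[0,0,0]],[[0.3,0,-0.193],[0,0,0]],[[0.3,0,-0.193],[0,0,0]],[[0.3,0,-0.193],[0,0,0]],[[0.3,0,-0.193],[0,0,0]],[[0.3,0,-0.193],[0,0,0]],[[0.3,0,-0.193],[0,0,0]],[[0.3,0,-0.193],[0,0,0]],[[0.3,0,-0.193],[0,0,0]],[[0.3,0,-0.193],[0,0,0]]], "gripper": 1, "grip_force": 40}}

```text
time: 1.2
eef_pos: [0.4513, 0.3496, 0.2453]
tcp_rot: [-0.703, 0.08, -0.08, 0.703]
contact_force: [0.6, 0.2, 0.7]
opening: -0.002
```

Request:
{"method": "send_rows", "body": {"plan": [[[0.097,0,-0.329],[0,0,0]],[[0.097,0,-0.329],[0,0,0]],[[0.097,0,-0.329],[0,0,0]],[[0.097,0,-0.329],[0,0,0]],[[0.097,0,-0.329],[0,0,0]],[[0.097,0,-0.329],[0,0,0]],[[0.097,0,-0.329],[0,0,0]],[[0.097,0,-0.329],[0,0,0]],[[0.097,0,-0.329],[0,0,0]],[[0.097,0,-0.329],[0,0,0]]]}}

```text
time: 2.2
eef_pos: [0.4748, -0.0614, 0.2454]
tcp_rot: [-0.703, 0.08, -0.08, 0.703]
contact_force: [0.7, -0.1, 0.1]
opening: -0.002
```

Request:
{"method": "send_rows", "body": {"plan": [[[0,0,0],[0,0.0222,0]],[[0,0,0],[0,0.0222,0]],[[0,0,0],[0,0.0222,0]],[[0,0,0],[0,0.0222,0]],[[0,0,0],[0,0.0222,0]],[[0,0,0],[0,0.0222,0]],[[0,0,0],[0,0.0222,0]],[[0,0,0],[0,0.0222,0]],[[0,0,0],[0,0.0222,0]],[[0,0,0],[0,0.0222,0]],[[0,0,0],[0,0.0222,0]],[[0,0,0],[0,0.0222,0]]]}}

```text
time: 3.4
eef_pos: [0.4749, -0.0597, 0.2452]
tcp_rot: [-0.41, 0.577, -0.576, 0.409]
contact_force: [0.3, 0.9, -0.2]
opening: -0.0
```

```bash
python3 rel.py -.0715 .049 .135
```

```text
t 3.4 q [-0.3375 -0.1583  2.0448 -0.      1.2555 -0.0019] F [ 0.315   0.9249 -0.2137] open -0.00040576107097595524
tip canister -0.07150946769662425 0.05077419532056869 0.23116645477124426 tcp [ 0.4749 -0.0597  0.2452] 
tool axes
 [[-0.3293 -0.0003  0.9442]
 [-0.9442  0.0001 -0.3293]
 [ 0.     -1.     -0.0003]]
turn 1 [-0.      0.4994  0.0001]
turn -1 [ 0.     -0.0006  0.    ]
shift now [0.0148 0.8014 0.0004] dist 0.09618282009767946
```

Request:
{"method": "send_rows", "body": {"plan": [[[0.015,0.2,0],[0,0,0]],[[0,0.2,0],[0,0,0]],[[0,0.2,0],[0,0,0]],[[0,0.2,0],[0,0,0]],[[0,0,0],[0,0,0]]]}}

```text
time: 3.9
eef_pos: [0.4718, -0.0605, 0.1456]
tcp_rot: [-0.413, 0.578, -0.573, 0.409]
contact_force: [-0.5, 1.0, -0.9]
opening: 0.003
```

```bash
python3 rel.py -.0715 .049 .104; python3 - <<'E'
import cv2
from h import *
a=read_camera("top")["img"][165:260,280:400];b=read_camera("side")["img"][125:245,280:400]
o=np.zeros((420,800,3),np.uint8);a=cv2.resize(a,None,fx=3.3,fy=3.3,interpolation=2);b=cv2.resize(b,None,fx=3.3,fy=3.3,interpolation=2)
o[:a.shape[0],:a.shape[1]]=a;o[:b.shape[0],400:400+b.shape[1]]=b
cv2.imwrite("pics/crop2.png",cv2.convertScaleAbs(o,alpha=1.5))
E
```

```text
t 3.9 q [-0.3414 -0.0454  2.1353 -0.      1.0598 -0.0115] F [-0.519   1.0026 -0.9208] open 0.0027379785176848146
tip canister -0.07418633516545875 0.04896544060601093 0.13161958739398108 tcp [ 0.4718 -0.0605  0.1456] 
tool axes
 [[-0.324  -0.0077  0.946 ]
 [-0.9461  0.0027 -0.3239]
 [-0.0001 -1.     -0.0081]]
turn 1 [-0.     -0.4997 -0.002 ]
turn -1 [ 0.0013  0.0003 -0.    ]
shift now [-0.0002  0.23    0.0243] dist 0.02774994051861468
```

View pics/crop2.png

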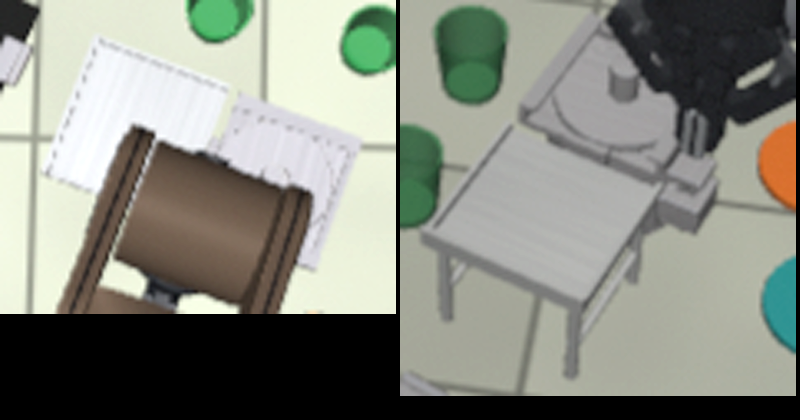

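Side view: the shut fingertips (695,145 in the crop) stand just above the pad (690,170), centred on it. Pressing now.

Request:
{"method": "send_rows", "body": {"plan": [[[0,0.04,0.02],[0,0,0]],[[0,0.04,0],[0,0,0]],[[0,0.04,0],[0,0,0]],[[0,0.03,0],[0,0,0]],[[0,0.03,0],[0,0,0]],[[0,0,0],[0,0,0]]]}}

```text
time: 4.6
eef_pos: [0.4767, -0.0622, 0.1274]
tcp_rot: [-0.411, 0.575, -0.575, 0.411]
contact_force: [0.1, -0.6, 0.1]
opening: -0.0
```

```bash
python3 rel.py -.0715 .049 .104
```

```text
t 4.6 q [-0.3413 -0.0106  2.1392 -0.      1.0132 -0.0114] F [ 0.0682 -0.5925  0.066 ] open -0.000354955624279784
tip canister -0.06899395231989428 0.04896506935563716 0.1134209581990984 tcp [ 0.4767 -0.0622  0.1274] 
tool axes
 [[-0.324  -0.0003  0.9461]
 [-0.9461  0.0001 -0.324 ]
 [-0.     -1.     -0.0003]]
turn 1 [-0.     -0.4997 -0.0001]
turn -1 [ 0.      0.0003 -0.    ]
shift now [-0.0003  0.0785 -0.0209] dist 0.009748638290245389
```

Request:
{"method": "send_rows", "body": {"plan": [[[0,0.02,-0.02],[0,0,0]],[[0,0.02,0],[0,0,0]],[[0,0.02,0],[0,0,0]],[[0,0.015,0],[0,0,0]],[[0,0,0],[0,0,0]]]}}

```text
time: 5.1
eef_pos: [0.4749, -0.0616, 0.1189]
tcp_rot: [0.411, -0.575, 0.576, -0.411]
contact_force: [3.9, -1.1, 4.0]
opening: -0.002
```

```bash
python3 rel.py -.0715 .049 .104
```

```text
t 5.1 q [-0.3414 -0.0023  2.1491 -0.0001  0.9938 -0.0115] F [ 3.9047 -1.0705  4.0473] open -0.0015023677633790734
tip canister -0.07093131729743177 0.04893136627650519 0.10488467361324044 tcp [ 0.4749 -0.0616  0.1189] 
tool axes
 [[-0.3239  0.0009  0.9461]
 [-0.9461 -0.0004 -0.3239]
 [ 0.0001 -1.      0.0009]]
turn 1 [ 0.     -0.4997  0.0002]
turn -1 [-0.0001  0.0003  0.    ]
shift now [-0.0006  0.0074 -0.0047] dist 0.0010539250476978915
```

Request:
{"method": "send_rows", "body": {"plan": [[[0,0.01,0],[0,0,0]],[[0,0.01,0],[0,0,0]],[[0,0,0],[0,0,0]]]}}

```text
time: 5.4
eef_pos: [0.4749, -0.0616, 0.1179]
tcp_rot: [0.411, -0.575, 0.575, -0.411]
contact_force: [-1.0, -0.1, 11.5]
opening: -0.003
```

Request:
{"method": "send_rows", "body": {"plan": [[[0,0.01,0],[0,0,0]],[[0,0,0],[0,0,0]]]}}

```text
time: 5.6
eef_pos: [0.475, -0.0616, 0.1178]
tcp_rot: [-0.411, 0.575, -0.575, 0.411]
contact_force: [-3.8, 0.7, 17.1]
opening: 0.0
```

The force rises to 17 N with no further travel at tip z 0.104, so the tab is on its stop. Next I lift and go behind the knob.

Request:
{"method": "send_rows", "body": {"plan": [[[0,-0.24,0],[0,0,0]],[[0,-0.24,0],[0,0,0]],[[0.175,0,0.149],[0,0,0]],[[0.175,0,0.149],[0,0,0]],[[0.175,0,0.149],[0,0,0]],[[0.175,0,0.149],[0,0,0]],[[0,0,0],[0,0,0]],[[0,0,0],[0,0,0]]]}}

```text
time: 6.4
eef_pos: [0.5134, -0.1634, 0.1709]
tcp_rot: [-0.412, 0.577, -0.574, 0.41]
contact_force: [-0.5, 0.2, -0.3]
opening: 0.002
```

```bash
python3 rel.py 0 -.036 .107; python3 - <<'E'
from h import *
b=read_camera("side")["img"][115:235,280:420]
b=cv2.resize(b,None,fx=5,fy=5,interpolation=2)
cv2.imwrite("pics/crop3.png",cv2.convertScaleAbs(b,alpha=1.5))
E
```

```text
t 6.4 q [-0.4967  0.0647  1.9732  0.0003  1.1092 -0.1661] F [-0.517   0.1851 -0.2519] open 0.002186758386877549
tip canister -0.001340612388914211 -0.03477976068430133 0.15688410018219728 tcp [ 0.5134 -0.1634  0.1709] 
tool axes
 [[-0.3248 -0.0047  0.9458]
 [-0.9458  0.0029 -0.3248]
 [-0.0012 -1.     -0.0054]]
turn 1 [-0.0003 -0.4999 -0.0013]
turn -1 [ 0.0009  0.0001 -0.0002]
shift now [0.0107 0.4156 0.0134] dist 0.04991702792186634
```

View pics/crop3.png

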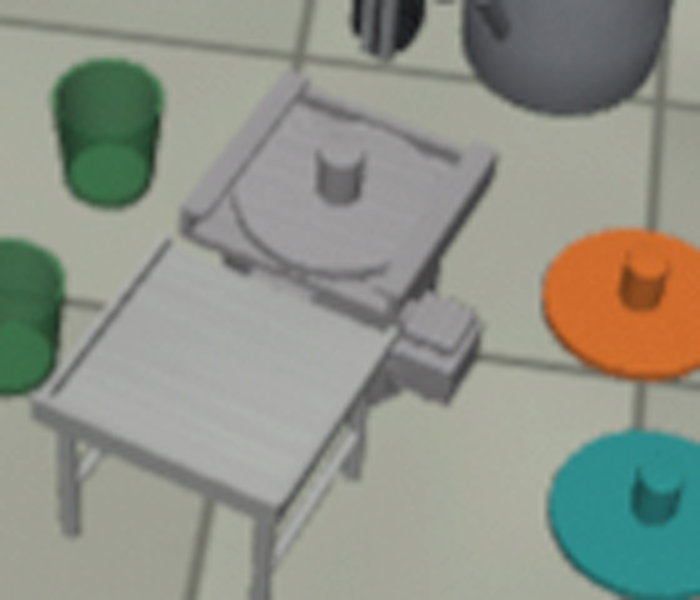

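The crop shows the pad low (10 mm above its housing), the catch gone, and the lid still seated (knob at 340,175). The fingertips (390,50) hang behind it. Descending behind the knob.

Request:
{"method": "send_rows", "body": {"plan": [[[0.01,0.1,0],[0,0,0]],[[0,0.1,0],[0,0,0]],[[0,0.1,0],[0,0,0]],[[0,0.1,0],[0,0,0]],[[0,0,0],[0,0,0]],[[0,0,0],[0,0,0]]]}}

```text
time: 7.05
eef_pos: [0.5143, -0.165, 0.1241]
tcp_rot: [-0.411, 0.576, -0.575, 0.411]
contact_force: [-0.2, 0.2, 0.2]
opening: -0.002
```

```bash
python3 rel.py 0 .085 .107; python3 - <<'E'
from h import *
b=read_camera("side")["img"][95:235,280:420]
b=cv2.resize(b,None,fx=4,fy=4,interpolation=2)
cv2.imwrite("pics/crop4.png",cv2.convertScaleAbs(b,alpha=1.5))
E
```

```text
t 7.05 q [-0.4984  0.1268  2.0014 -0.      1.0146 -0.1686] F [-0.23    0.2396  0.1841] open -0.0019376748528039621
tip canister 5.719776910057366e-05 -0.03598240407394369 0.11010543087053072 tcp [ 0.5143 -0.165   0.1241] 
tool axes
 [[-0.3238 -0.0011  0.9461]
 [-0.9461  0.0006 -0.3238]
 [-0.0002 -1.     -0.0012]]
turn 1 [-0.0001 -0.4997 -0.0003]
turn -1 [ 0.0002  0.0003 -0.    ]
shift now [-1.0082  0.0261  0.0014] dist 0.12102226682717286
```

View pics/crop4.png

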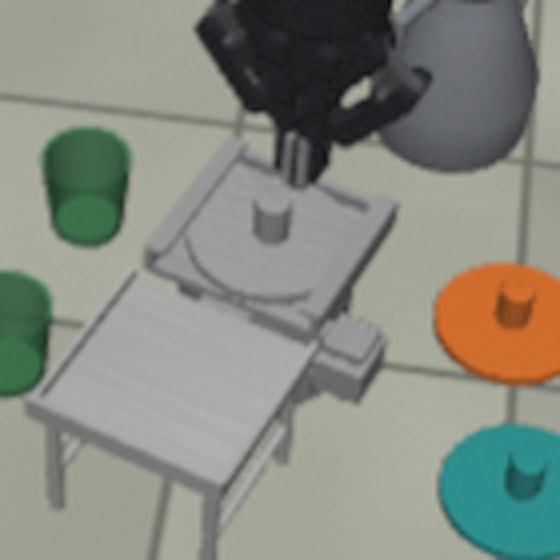

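The fingers (297,165) are in line behind the knob (272,215). Pushing along +y (tool −x).

Request:
{"method": "send_rows", "body": {"plan": [[[0,0.04,0],[0,0,0]],[[-0.05,0,0],[0,0,0]],[[-0.05,0,0],[0,0,0]],[[-0.05,0,0],[0,0,0]],[[-0.05,0,0],[0,0,0]],[[-0.05,0,0],[0,0,0]],[[-0.05,0,0],[0,0,0]],[[-0.05,0,0],[0,0,0]]]}}

```text
time: 7.9
eef_pos: [0.5285, -0.125, 0.1201]
tcp_rot: [0.411, -0.575, 0.575, -0.411]
contact_force: [0.1, 0.1, 0.7]
opening: 0.001
```

```bash
python3 rel.py 0 .085 .105; python3 - <<'E'
from h import *
b=read_camera("side")["img"][95:235,280:420]
b=cv2.resize(b,None,fx=4,fy=4,interpolation=2)
cv2.imwrite("pics/crop5.png",cv2.convertScaleAbs(b,alpha=1.5))
E
```

```text
t 7.9 q [-0.4191  0.1379  1.9975 -0.0001  1.006  -0.0895] F [0.0949 0.1474 0.6564] open 0.0012484368877372536
tip canister 0.00036946122844263505 0.006467997779649677 0.10607676970849247 tcp [ 0.5285 -0.125   0.1201] 
tool axes
 [[-0.3237  0.0002  0.9462]
 [-0.9462 -0.0002 -0.3237]
 [ 0.0001 -1.      0.0003]]
turn 1 [ 0.     -0.4997  0.0001]
turn -1 [-0.      0.0003  0.    ]
shift now [-0.6544  0.0089 -0.0018] dist 0.07854025278378954
```

View pics/crop5.png

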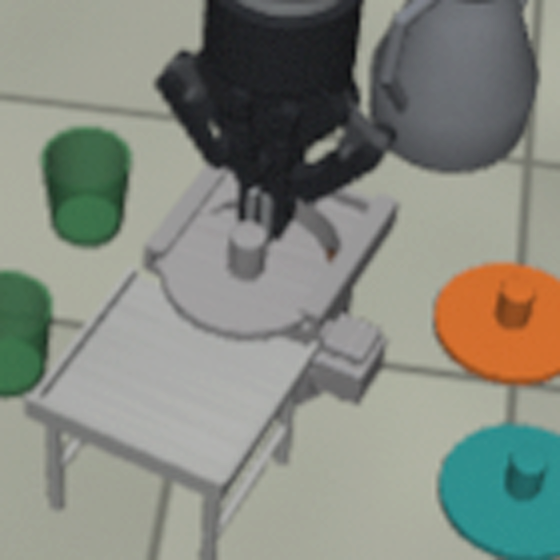

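The lid is moving straight out over the lowered catch (knob 247,250), with the finger right behind it.

Request:
{"method": "send_rows", "body": {"plan": [[[-0.05,0,0],[0,0,0]],[[-0.05,0,0],[0,0,0]],[[-0.05,0,0],[0,0,0]],[[-0.05,0,0],[0,0,0]],[[-0.05,0,0],[0,0,0]],[[-0.05,0,0],[0,0,0]],[[-0.05,0,0],[0,0,0]],[[-0.05,0,0],[0,0,0]],[[-0.05,0,0],[0,0,0]],[[-0.05,0,0],[0,0,0]],[[-0.05,0,0],[0,0,0]],[[0,0,0],[0,0,0]]]}}

```text
time: 9.15
eef_pos: [0.5498, -0.0623, 0.12]
tcp_rot: [-0.411, 0.575, -0.575, 0.411]
contact_force: [0.2, 0.5, 0.6]
opening: -0.002
```

```bash
python3 rel.py 0 .085 .105; python3 - <<'E'
from h import *
b=read_camera("side")["img"][95:235,280:420]
b=cv2.resize(b,None,fx=4,fy=4,interpolation=2)
cv2.imwrite("pics/crop6.png",cv2.convertScaleAbs(b,alpha=1.5))
E
```

```text
t 9.15 q [-0.2963  0.1597  1.9728  0.0004  1.009   0.0325] F [0.1861 0.5354 0.5594] open -0.0015442933886265122
tip canister 0.0001361917706512857 0.07272252453004177 0.1059689531706043 tcp [ 0.5498 -0.0623  0.12  ] 
tool axes
 [[-0.3232  0.0002  0.9463]
 [-0.9463  0.0003 -0.3232]
 [-0.0004 -1.      0.0001]]
turn 1 [-0.0001 -0.4996  0.    ]
turn -1 [-0.      0.0004 -0.0001]
shift now [-0.1023  0.0081 -0.0009] dist 0.012316404603643201
```

View pics/crop6.png

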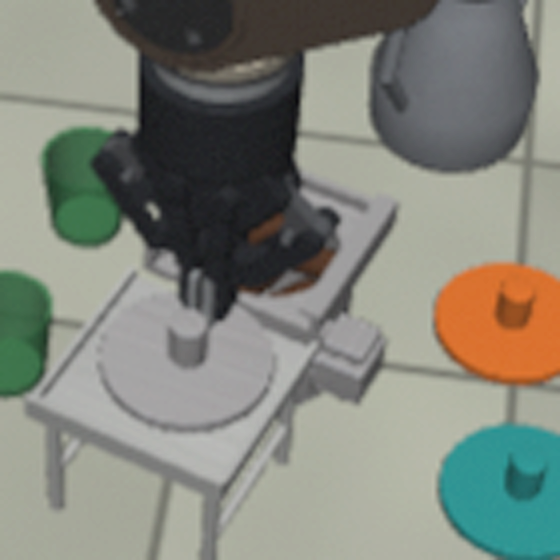

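The lid is nearly wholly on the tray (knob 187,340). One last 13 mm gently, then back off and raise.

Request:
{"method": "send_rows", "body": {"plan": [[[-0.03,0,0],[0,0,0]],[[-0.03,0,0],[0,0,0]],[[-0.03,0,0],[0,0,0]],[[-0.02,0,0],[0,0,0]],[[0,0,0],[0,0,0]],[[0.1,0,0],[0,0,0]],[[0.1,0,0],[0,0,0]],[[0,-0.2,0],[0,0,0]],[[0,-0.4,0],[0,0,0]],[[0,-0.4,0],[0,0,0]],[[0,0,0],[0,0,0]]]}}

```text
time: 10.3
eef_pos: [0.5497, -0.0757, 0.249]
tcp_rot: [0.408, -0.571, 0.58, -0.414]
contact_force: [0.6, -0.6, 0.5]
opening: -0.001
```

Request:
{"method": "send_rows", "body": {"plan": [[[0,0,-0.4],[0,0,0]],[[0,-0.4,0],[0,0,0]],[[0.4,0,0],[0,0,0]],[[0,0,0],[0,0,0]],[[0,0,0],[0,0,0]]]}}

```text
time: 10.8
eef_pos: [0.4846, -0.1045, 0.2879]
tcp_rot: [0.41, -0.576, 0.576, -0.41]
contact_force: [0.8, 0.0, -0.1]
opening: 0.002
```

```bash
python3 rel.py; python3 - <<'E'
from h import *
s=read_camera("side");t=read_camera("top")
a=cv2.resize(t["img"][165:275,260:400],None,fx=2.8,fy=2.8,interpolation=2)
b=cv2.resize(s["img"][95:245,280:410],None,fx=3,fy=3,interpolation=2)
o=np.zeros((460,800,3),np.uint8);o[:a.shape[0],:a.shape[1]]=a;o[:b.shape[0],400:400+b.shape[1]]=b
cv2.imwrite("pics/crop7.png",cv2.convertScaleAbs(o,alpha=1.5))
E
```

```text
t 10.8 q [-0.4175 -0.1499  1.959   0.0002  1.3322 -0.0846] F [ 0.7975  0.0301 -0.1266] open 0.002436799408020696
tip canister -0.04774402088908242 0.011573352971807206 0.2739152939271885 tcp [ 0.4846 -0.1045  0.2879] 
tool axes
 [[-0.3268  0.0004  0.9451]
 [-0.9451  0.0001 -0.3268]
 [-0.0002 -1.      0.0004]]
turn 1 [ 0.      0.4998 -0.0001]
turn -1 [-0.0001 -0.0002 -0.    ]
```

View pics/crop7.png

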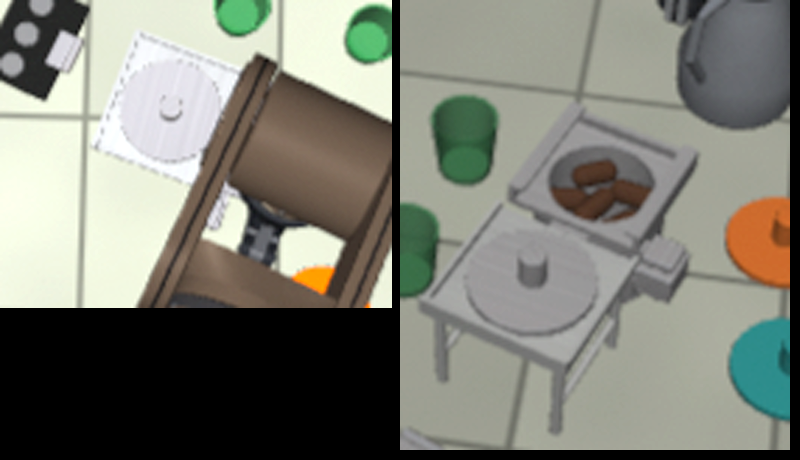

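Lid flat on the tray, tab down. Knob top at top (321.1,202.9) and side (323.7,179); I triangulate that before handing in.

```bash
python3 - <<'E'
from h import *
t=read_camera("top");s=read_camera("side")
p,e=tri(t,(321.1,202.9),s,(323.7,179.))
th=np.radians(71);Y=np.array([np.cos(th),np.sin(th)]);X=np.array([Y[1],-Y[0]]);v=p[:2]-[.526,-.131]
print(p,e,v@X,v@Y)
if .098<v@Y<.116 and abs(v@X)<.01: print(sign_off())
E
```

```text
[ 0.56171449 -0.0311346   0.12216389] 0.0010837468106402529 0.0012557229780471267 0.10605209641444804
the job is handed in; nothing more can be done
None
```

I pressed the snap tab down to its stop, pushed the lid off the canister by its knob with the closed fingers, and handed the job in at about 11 s. `sign_off` gives no verdict, so the result rests on my own checks.

- **Tab:** the tip stopped at z ≈ 104 mm and the force rose to 17 N with no further travel. In the last picture the pad still sits low. I did not measure its travel separately.
- **Lid:** the final two-view measurement puts its centre at canister x ≈ +1 mm, y ≈ 106 mm, inside the allowed ±12 mm and 96–117 mm. The knob top measured 122 mm high, against 121 mm expected on the tray and 124 mm on the seat. That is within the 2 mm calibration error, so the height does not clearly settle which level it is at. The picture shows the lid flat and wholly on the tray.
- **Bystanders:** the coffee pot, cups and organiser look unmoved in the pictures. I did not measure their positions again.
- **Robot:** the arm is clear of everything, with contact force under 1 N.

One early reading disagreed. The first triangulated height of the tab pad was 111 mm against the stated 116 mm, with a 5 mm gap between the two rays. I therefore found the bottom of the press by force rather than by that height.

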